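# Fit the transit bolt of the evidence scale

### The arm

A 7-joint arm with a two-finger parallel gripper is mounted at the origin on the work surface. World frame = base frame: x ahead of the robot, y to its left, z up, the work surface at z = 0. Lengths are in m, angles in degrees, forces in N, time in s.
With the tool pointing down it reaches from about 0.425 to 0.875 m from the base axis. Payload 4.7 kg.
Tool frame: the origin (TCP) lies on the front face of the gripper's body, between the roots of the fingers; the fingertips stand 70 mm ahead of it and the grasp point (between the pads) lies 51 mm ahead of it; z points along the fingers, x is the direction in which the jaws open and shut, and the axes are right-handed (so a half turn about z gives the same grasp; the last joint's range is limited). The gripper opens to 87 mm and grips with 3 to 60 N. Pads are 19 mm wide; open, the fingers measure 117 mm over their backs; the gripper's body (75 mm by 190 mm) begins 51 mm behind the grasp point.
Start: joints at [77.183, 18.392, -4.016, 83.108, 1.295, 78.541, -3.26], TCP at [0.153, -0.632, 0.292] pointing down, gripper open.
Joint ranges: [-163.93, 163.93], [-17.29, 119.83], [-79.2, 71.16], [3.27, 140.29], [-89.18, 269.18], [5.43, 117.66], [-154.24, 154.24]. Speed limits (degrees/s): [147.25, 147.25, 180, 180, 180, 180, 180].

### API

Orientations are given as [roll, pitch, yaw] about the fixed x, y, z axes, in that order (R = Rz(yaw) Ry(pitch) Rx(roll)).
In Python, from cell import * gives the robot as it stands. The module is installed in compiled form; this text tells all that it offers.
- The arm moves only by the shell command python3 -m crank 'ROWS' [FORCE]. ROWS is JSON, a list of rows, each a list of 7 numbers: the finger opening in mm, from 0 to 87, then the shift along the world's x, y, z in mm, then the turn, a rotation vector about the world's x, y, z in degrees. In form: [[gripper, dx, dy, dz, wx, wy, wz], ...]. A call has 1 to 8 rows; each row is the pose to reach, as a shift and turn from the pose measured when the call began; what a row does not reach only later rows make up. A row lasts 1/10 s, in which the tool goes at most 50 mm and 8.59 degrees, less where a joint would pass 70% of its speed; a pose out of reach is approached as far as the arm can. A call with a gripper value outside its range is refused whole. The fingers move at their own pace and stop on an object; FORCE is the grip in N (left out, the last holds). Time passes only in rows, so rows that repeat a pose let the fingers close. It gives the time, the measured TCP pose, the force and the opening at its end, in the units of the state.
- get_obs(): the state, without advancing time (a new reading comes with each control period).
- read_camera(name): name is "scene" or "side" or "wrist"; returns a dict with "img" (384x512x3 uint8, red, green, blue), "K" (3x3 intrinsics, pixels), "cam_to_world" (4x4, takes a point from camera to world coordinates). Camera axes: x right, y down, z forward; pixel columns grow to the right and rows downward; lengths in m; the calibration is good to about 2 mm. A picture is of the moment at which its call begins. There is no depth.
- sign_off(): hands the job in, once; it reports no verdict.
The state is a dict: "time_s": time; "qpos": joint angles; "joint_velocities": joint speeds; "effort": joint torques, N m; "tool_pos": TCP position; "tool_rot": TCP orientation; "force": force on the tool from outside, world axes, zero at the start; "wrist_torque": the same for the moment, N m; "grip_width": finger opening in m.
Only numpy, scipy, OpenCV 4.12 (cv2) and the standard library are available. Lean on these libraries where they do the work, as an engineer would, in place of code of your own. Each camera call takes 0.05 s, during which the arm holds its last target.

### The job

The evidence scale is about to be moved and its pan is already off. Take the red transit bolt out of the accessory block, start it by feel, upright and without cross-threading, in the bush at the bottom of the deep well in the scale, and screw it clockwise until its flange sits flat and just snug on the housing; then let go. The bush hangs on the load cell: never press or pull on the scale with more than 30 N, and leave everything else where it is.

Things in the scene. Friction and masses are not known exactly. Their poses are not given: they have to be found in the camera images.
- scale: white bench scale without its pan, housing 240 x 230 x 100 mm, standing fast on the desk; origin on the desk right below the centre of the well's mouth, z up, x away from its sloping display and keys. Four rubber pan buffers, 6 mm high, stand on the corners of its flat top
- well_mouth (a point): centre of the mouth of the deep well, on the flat top of the scale's housing, 100 mm above the desk. The well is an upright round black tube of 34 mm bore; what lies at its bottom is told under well_floor
- well_floor (a point): the well's own axis 64 mm below its mouth: level of the top of an aluminium plate with a 25 mm countersink over a brass bush. The bush's thread is two-start, right-hand, 14 mm lead, crests 18 mm across. The bush is never central: 3.8 to 4.7 mm off this axis in any direction, its thread at any angle; neither is measured. It hangs on a spring and gives up or down 1 mm per 4 N (down 4 mm, up 6 mm)
- bolt_wing (a point): centre of the flat wing grip of the red plastic transit bolt (60 g, 127 mm long, at first upright in the block's hole, foot 8 mm above the desk). z points up along the bolt. The wing is 12 mm thick (along x), 38 mm wide (along y) and 38 mm high; this point is 108 mm above the bolt's foot
- bolt_flange (a point): on the bolt's axis at the underside of its flange (48 mm in diameter, 4 mm thick, right below the wing), 23 mm below the wing's centre. Turned clockwise from above, the bolt follows the thread down, 14 mm a turn, till this lies on the housing; about a fifth of a turn more pulls the bush up and makes it snug, so that it stays down when let go (half a turn more strains the load cell)
- bolt_foot (a point): centre of the foot end of the bolt, 85 mm below the flange's underside. From here up: a plain point 16.4 mm in diameter and 6 mm long; a two-start right-hand thread 23 mm in diameter up to 16 mm; a 14.4 mm shank. Off the bush's centre, the foot or thread stops when this is 64 to 70 mm below the mouth; centred, thread rests on thread at 70 to 77 mm (more as the bush gives)
- block: black accessory block, 70 x 150 x 48 mm, standing fast on the desk; its origin is the centre of its underside, its long side along its y axis. It has three holes 40 mm deep in a row: the bolt's in the middle (27 mm) and those of two check weights (47 mm either side)
- weight_big: steel check weight with a knob, 32 mm in diameter, 74 mm high, standing in the block: leave it; origin at its underside
- weight_small: steel check weight with a knob, 25 mm in diameter, 60 mm high, standing in the block: leave it; origin at its underside
- pan: the scale's stainless pan, 230 x 220 x 15 mm, lying on the desk: leave it; origin at its underside
- stapler: black stapler, 150 x 36 x 60 mm, on the desk: leave it; origin at its underside
- fluid: small white bottle of correction fluid, 32 mm in diameter, 75 mm high: leave it; origin at its underside
- stamp: wooden rubber stamp, 40 mm in diameter, 76 mm high: leave it; origin at its underside
- jar: clear evidence jar with a white lid, 72 mm in diameter, 85 mm high: leave it; origin at its underside
Things that resemble listed ones, but are neither listed nor needed, are in the scene too. Of the things that look like the part that bears bolt_wing, the middle-sized one is meant.

How it is judged (in metres and radians):
On the way:
1. the bolt is out of the block and its foot stands deep in the well (horizontal distance between bolt_foot and well_mouth below 0.012 m and z of bolt_foot in the frame of well_mouth below -0.05 m), for 0.2 s.
At the end, for the whole second after the job is handed in: The bolt is screwed home and left there at rest: the underside of its flange within 1.5 mm of the housing's top and within 9 mm of the well's axis, the bolt upright within 3 degrees (z of bolt_flange in the frame of well_mouth below 0.0015 m and horizontal distance between bolt_flange and well_mouth below 0.009 m and angle between bolt_flange's own z axis and vertical below 0.05 rad and linear speed of bolt below 0.01 m/s); the robot touches nothing.
It fails at once if the bolt presses or pulls on the scale with more than 30 N (contact force between bolt and scale above 30 N).
It fails at once if the robot presses on the scale with more than 30 N (contact force between any of the fingers, the arm and scale above 30 N).
It fails at once if the bolt is cross-threaded: tilted by more than 7 degrees with its foot at the bottom of the well (angle between bolt_flange's own z axis and vertical above 0.122 rad and z of bolt_foot in the frame of well_mouth below -0.065 m and horizontal distance between bolt_foot and well_mouth below 0.02 m).
It fails at once if another thing is moved by more than 20 mm (distance of any of weight_big, weight_small, pan, stapler, fluid, stamp, jar from where it was at the start of the episode above 0.02 m).
It also fails if it takes over 67 s, if anything falls off the work surface, if the arm or the gripper's body presses on something with over 40 N, if the wrist force passes 120 N, or if a joint passes its speed limit or range.

## Working session

There is one attempt and no reset: what is moved stays moved. The work goes in short steps, Python scripts to look and compute and a shell command to move; the robot and the scene stay as the last step left them, time stands still between calls to the robot, and variables do not carry over. Pictures are saved under pics/ and viewed, and the job is handed in when it is done.

```bash
mkdir -p pics; cat > h.py <<'E'
from cell import *
import numpy as np, cv2
def snap(n,f):
    d=read_camera(n); np.savez('pics/'+f+'.npz',**d)
    cv2.imwrite('pics/'+f+'.png',cv2.cvtColor(d['img'],cv2.COLOR_RGB2BGR)); return d
def load(f): return np.load('pics/'+f+'.npz')
def ray(d,u,v):
    r=np.linalg.inv(d['K'])@[u,v,1]; M=d['cam_to_world']; r=M[:3,:3]@r
    return M[:3,3],r/np.linalg.norm(r)
def onz(d,u,v,z):
    o,r=ray(d,u,v); return o+r*(z-o[2])/r[2]
def proj(d,p):
    M=np.linalg.inv(d['cam_to_world']); q=d['K']@(M[:3,:3]@np.array(p)+M[:3,3]); return q[:2]/q[2]
def tri(a,b):
    A=np.zeros((3,3));B=np.zeros(3)
    for o,r in (a,b):
        P=np.eye(3)-np.outer(r,r);A+=P;B+=P@o
    return np.linalg.solve(A,B)
E
python3 - <<'E'
from h import *
for n in("scene","side","wrist"):
    d=snap(n,n+'0'); print(n,d['cam_to_world'].round(3).tolist(),d['K'].round(1).tolist())
print(get_obs())
E
```

```text
scene [[0.654, 0.637, -0.409, 0.989], [0.756, -0.544, 0.364, -0.409], [0.01, -0.547, -0.837, 1.057], [0.0, 0.0, 0.0, 1.0]] [[398.6, 0.0, 252.7], [0.0, 398.6, 187.4], [0.0, 0.0, 1.0]]
side [[-0.999, -0.038, 0.032, 0.463], [-0.049, 0.645, -0.763, 0.995], [0.009, -0.763, -0.646, 0.931], [0.0, 0.0, 0.0, 1.0]] [[453.6, 0.0, 252.7], [0.0, 453.6, 191.4], [0.0, 0.0, 1.0]]
wrist [[0.236, -0.938, -0.254, 0.222], [-0.972, -0.228, -0.06, -0.615], [-0.002, 0.261, -0.965, 0.385], [0.0, 0.0, 0.0, 1.0]] [[282.2, 0.0, 254.9], [0.0, 282.2, 187.0], [0.0, 0.0, 1.0]]
{'time_s': 0.15, 'qpos': array([77.18113876, 18.42860967, -4.0149018 , 83.15884183,  1.2938582 ,
       78.54152415, -3.25957782]), 'joint_velocities': array([ 0.0309259 , -0.02469979,  0.02289518, -0.32987131, -0.03587742,
        0.04245875,  0.11386966]), 'effort': array([ 4.50171556e-04, -4.91795826e+01, -4.04312471e-01, -3.12880254e+01,
       -6.39419840e-02,  4.04420018e-02,  1.07470426e-04]), 'tool_pos': array([ 0.15302055, -0.63140183,  0.2914205 ]), 'tool_rot': array([ 1.79995806e+02,  8.38243435e-02, -7.63721515e+01]), 'force': array([-0.79912403, -0.44913985,  0.39810282]), 'wrist_torque': array([-0.0193259 , -0.01943785, -0.01641053]), 'grip_width': 0.08644688135961762}
```

View pics/scene0.png

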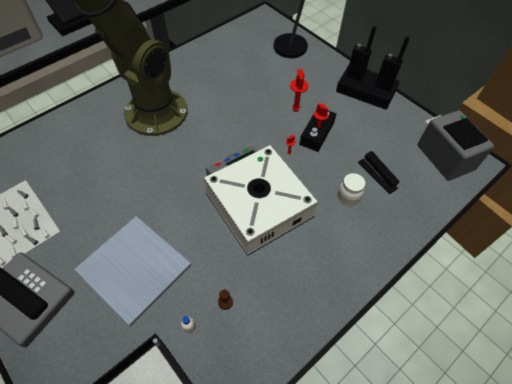

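View pics/side0.png

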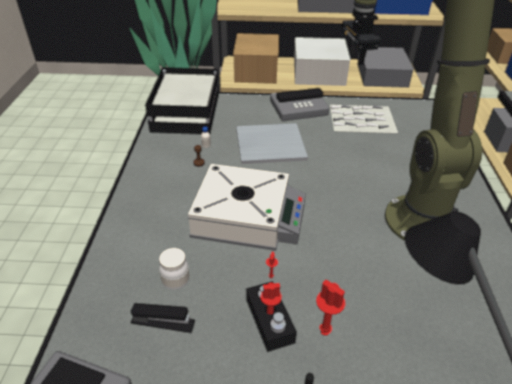

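View pics/wrist0.png

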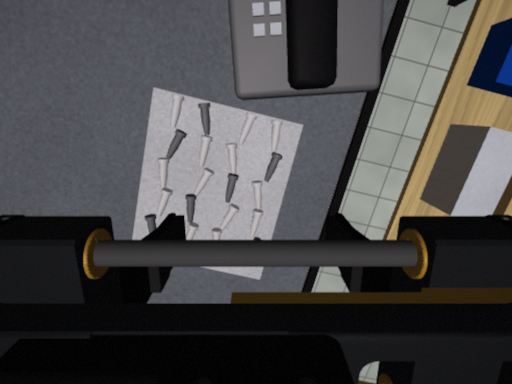

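```bash
python3 - <<'E'
from h import *
for n,(x0,y0,w,h),k in(('scene0',(270,60,80,100),6),('side0',(240,240,120,110),6),('scene0',(200,140,120,110),6)):
    d=load(n);i=d['img'][y0:y0+h,x0:x0+w]
    cv2.imwrite('pics/c_%s_%d.png'%(n,x0),cv2.resize(i,None,fx=k,fy=k,interpolation=cv2.INTER_CUBIC)[:,:,::-1])
for n in('scene0','side0'):
    d=load(n);im=d['img'].astype(int)
    red=((im[...,0]>110)&(im[...,1]<60)&(im[...,2]<60)).astype(np.uint8)
    N,l,s,c=cv2.connectedComponentsWithStats(red)
    for j in range(1,N):
        if s[j,4]>20: print(n,'red',s[j],c[j].round(1))
    g=(im.max(2)<40).astype(np.uint8)
    N,l,s,c=cv2.connectedComponentsWithStats(g)
    for j in range(1,N):
        if s[j,4]>15 and 180<c[j][0]<350 and 100<c[j][1]<330: print(n,'dark',s[j],c[j].round(1), onz(d,*c[j],.1).round(4))
E
```

```text
scene0 red [297  69   8  11  61] [300.3  73.9]
scene0 red [290  79  18  13 135] [298.5  86.1]
scene0 red [318 103  10   7  36] [322.6 106.1]
scene0 red [314 111  15   9  66] [320.2 115.9]
scene0 red [286 135   9  11  55] [290.5 140.7]
scene0 dark [300 112  36  40 638] [316.6 132.6] [0.4968 0.2963 0.1   ]
scene0 dark [227 151  27  13  48] [240.8 156.8] [0.4153 0.0523 0.1   ]
scene0 dark [248 179  22  18 304] [258.6 187.9] [0.5342 0.0194 0.1   ]
scene0 dark [293 218   8   7  25] [296.5 220.9] [0.6821 0.0271 0.1   ]
scene0 dark [220 297   9   6  29] [224.5 299.8] [ 0.7237 -0.2569  0.1   ]
side0 red [267 254  10  23  90] [271.5 263.3]
side0 red [317 281  27  54 755] [329.8 303.7]
side0 red [260 282  21  32 390] [270.7 295.6]
side0 dark [147  72  72  59 864] [183.1 106.2] [ 0.7807 -0.4509  0.1   ]
side0 dark [233 188  20  11 164] [242.5 192.8] [0.5329 0.0213 0.1   ]
side0 dark [ 247  287   49   64 1057] [269.3 323.3] [0.4482 0.4422 0.1   ]
```

View pics/c_scene0_270.png

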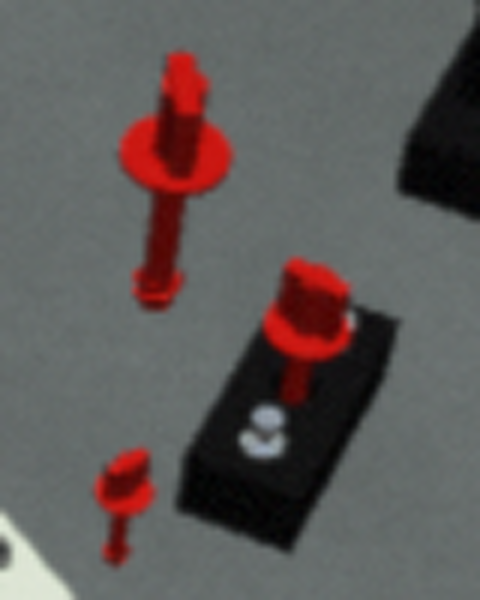

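View pics/c_side0_240.png

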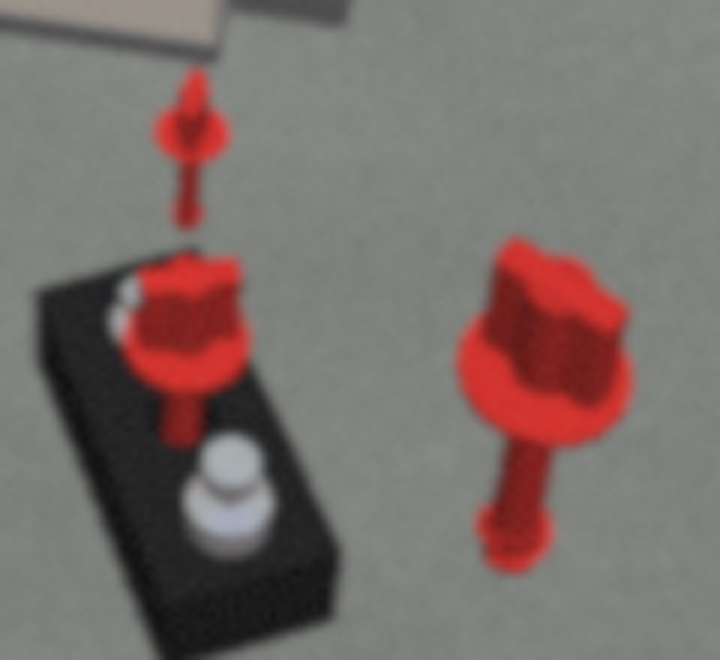

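View pics/c_scene0_200.png

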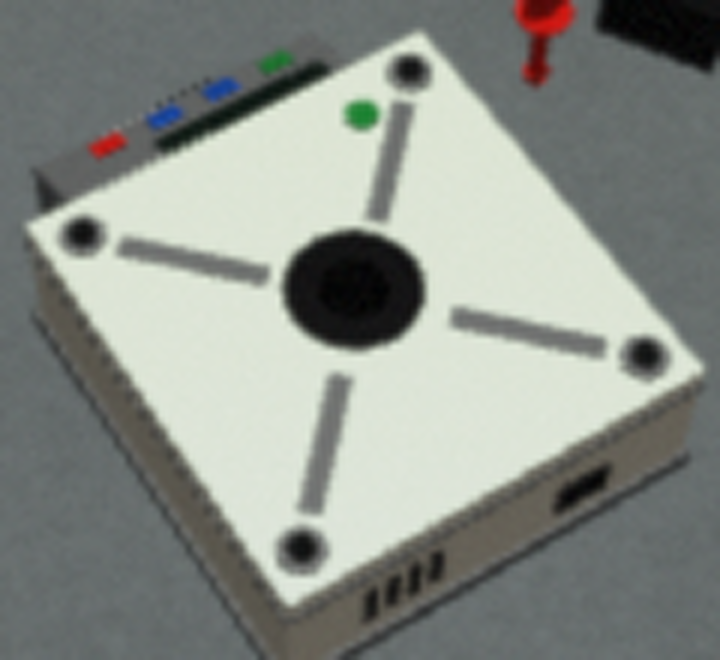

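```bash
python3 - <<'E'
from h import *
a=load('scene0');b=load('side0')
def P(d,x0,y0,pts,z):
    return [onz(d,x0+u/6-.4,y0+v/6-.4,z)[:2].round(4).tolist() for u,v in pts]
print('flange', P(a,270,60,[(308.5,323)],.097),P(b,240,240,[(187.5,337)],.097), tri(ray(a,321,113.4),ray(b,270.9,295.8)))
print('wingtop',P(a,270,60,[(293,268),(343,292)],.135),P(b,240,240,[(145,270),(238,268)],.135))
print('big flange',tri(ray(a,270+176/6,60+155/6),ray(b,240+545/6,240+368/6)),'foot',P(a,270,60,[(158,290)],0.003),P(b,240,240,[(515,550)],0.003))
print('big top',tri(ray(a,270+185/6,60+75/6),ray(b,240+562/6,240+280/6)))
print('small top',tri(ray(a,270+130/6,60+470/6),ray(b,240+195/6,240+85/6)))
print('block top corners',P(a,270,60,[(398,320),(295,530),(180,487)],.048),P(b,240,240,[(40,295),(160,600),(338,550)],.048))
print('buffers',P(a,200,140,[(408,68),(82,233),(302,547),(645,354)],.106))
print('well',P(a,200,140,[(354,290)],.1),)
print('weights',P(a,270,60,[(267,415)],.066),P(b,240,240,[(232,455)],.066))
E
```

```text
flange [[0.4469, 0.3692]] [[0.4461, 0.369]] [0.44632964 0.36924329 0.09694797]
wingtop [[0.4352, 0.3611], [0.4647, 0.3686]] [[0.4629, 0.3686], [0.429, 0.3658]]
big flange [0.31814625 0.39102454 0.11477032] foot [[0.3157, 0.3953]] [[0.3154, 0.3919]]
big top [0.31717119 0.39279978 0.16909258]
small top [0.44769473 0.23225501 0.08058224]
block top corners [[0.451, 0.45], [0.5202, 0.293], [0.4585, 0.2667]] [[0.5045, 0.315], [0.4529, 0.4489], [0.3879, 0.4248]]
buffers [[0.4545, 0.1258], [0.4277, -0.0614], [0.6246, -0.0908], [0.6525, 0.0965]]
well [[0.5345, 0.0193]]
weights [[0.4624, 0.3271]] [[0.4279, 0.3983]]
```

The intended bolt is the one standing in the block, with its flange at scene (321,113). The larger red bolt at (298,86) and the smaller one at (290,141) stand loose on the desk. The crop confirms it is middle-sized. Next I move towards the well.

```bash
python3 -m crank '[[87,43,25,1,0,0,8.5],[87,86,50,2,0,0,17],[87,129,75,3,0,0,25.5],[87,172,100,4,0,0,34],[87,215,125,5,0,0,42.5],[87,258,150,6,0,0,51],[87,301,175,7,0,0,59.5],[87,344,200,8,0,0,68]]'
```

```text
time_s: 0.95
tool_pos: [0.4983, -0.4302, 0.2993]
tool_rot: [180.0, 0.1, -8.0]
force: [0.6, -1.0, -0.1]
grip_width: 0.0868
```

```bash
python3 -m crank '[[87,12,48,1,0,0,8.5],[87,24,96,2,0,0,17],[87,36,144,3,0,0,25.5],[87,48,192,4,0,0,34],[87,60,240,5,0,0,42.5],[87,72,288,6,0,0,51],[87,84,336,7,0,0,59.5],[87,96,384,8,0,0,68]]'
python3 - <<'E'
from h import *
d=snap('wrist','w1');print(get_obs()['tool_pos'])
E
```

```text
time_s: 1.75
tool_pos: [0.5943, -0.0445, 0.3073]
tool_rot: [180.0, 0.1, 60.3]
force: [1.7, -0.8, -0.1]
grip_width: 0.0869
[ 0.59528848 -0.03280508  0.30797703]
```

View pics/w1.png

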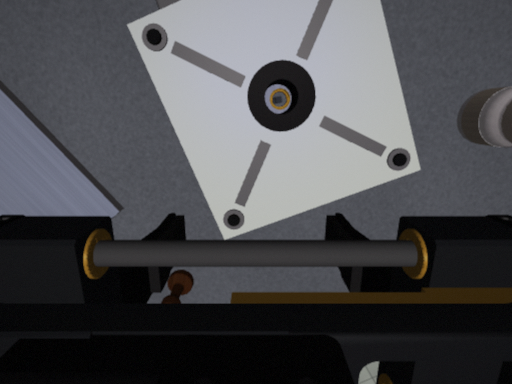

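```bash

python3 - <<'E'
from h import *
d=snap('wrist','w2');print(get_obs()['tool_pos'],get_obs()['joint_velocities'].round(2))
u,v=[int(x) for x in proj(d,[.534,.02,.1])]
print(u,v)
x0,y0=max(u-45,0),max(v-45,0)
i=d['img'][y0:y0+90,x0:x0+90]
print(x0,y0)
cv2.imwrite('pics/w2c.png',cv2.resize(i,None,fx=6,fy=6,interpolation=cv2.INTER_CUBIC)[:,:,::-1])
g=d['img'].max(2)
m=((d['img'].min(2)<110)).astype(np.uint8)
m=cv2.morphologyEx(m,cv2.MORPH_OPEN,np.ones((3,3)))
N,l,s,c=cv2.connectedComponentsWithStats(m)
for j in range(1,N):
    if s[j,4]>40: print(s[j],c[j].round(1),onz(d,*c[j],.1).round(4))
E
```

```text
[ 0.59478275 -0.03608111  0.30788189] [ 3.14 -0.36  5.37  0.09  2.81  1.05 -1.85]
270 103
225 58
[     0      0    512    384 141997] [255.4 222. ] [ 0.6409 -0.0558  0.1   ]
[287   0  38  66 780] [305.   31.2] [0.4909 0.0806 0.1   ]
[133  28  25  27 528] [144.6  40.9] [ 0.4241 -0.0597  0.1   ]
[162  47  71  44 858] [196.8  68.4] [ 0.4694 -0.0285  0.1   ]
[ 237   67   67   70 3467] [270.6 101.1] [0.532  0.0214 0.1   ]
[309 124  64  38 710] [340.3 142.3] [0.6046 0.0668 0.1   ]
[225 147  33  62 636] [241.2 177.4] [ 0.5874 -0.0443  0.1   ]
[375 156  22  21 370] [385.3 165.8] [0.6515 0.0993 0.1   ]
[212 213  20  20 309] [221.9 222.5] [ 0.623  -0.0897  0.1   ]
```

View pics/w2c.png

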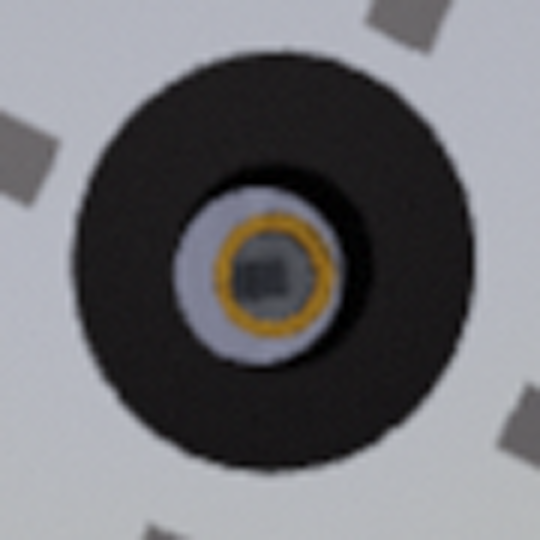

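```bash
cat > bush.py <<'E'
from h import *
import sys
def bush(f,guess=(.534,.02)):
    d=load(f);im=d['img'].astype(int)
    u,v=proj(d,[*guess,.1])
    # outer black disc: contour of dark-vs-white
    m=(d['img'].max(2)<110).astype(np.uint8)
    # brass
    b=((im[...,0]-im[...,2])>50).astype(np.uint8)
    yy,xx=np.mgrid[:384,:512]; near=(np.hypot(xx-u,yy-v)<25)
    b&=near
    cs,_=cv2.findContours(b,cv2.RETR_EXTERNAL,cv2.CHAIN_APPROX_NONE)
    c=max(cs,key=len); hull=cv2.convexHull(c); e=cv2.fitEllipse(hull)
    # dark disc
    near=(np.hypot(xx-u,yy-v)<50); w=(d['img'].min(2)<95)&near
    N,l,s,cc=cv2.connectedComponentsWithStats(w.astype(np.uint8))
    j=1+np.argmax(s[1:,4]); cs,_=cv2.findContours((l==j).astype(np.uint8),cv2.RETR_EXTERNAL,cv2.CHAIN_APPROX_NONE)
    eo=cv2.fitEllipse(max(cs,key=len))
    # axis: intersect world point
    M=onz(d,*eo[0],.1)[:2]
    print(f,'brass ell',np.round(e[0],2),np.round(e[1],1),'disc',np.round(eo[0],2),np.round(eo[1],1))
    for z in(.036,.033):
        B=onz(d,*e[0],z)[:2]; print(' mouth',M.round(4),'bush z%.3f'%z,B.round(4),'off',((B-M)*1e3).round(1),np.hypot(*(B-M)*1e3).round(2))
for f in sys.argv[1:]: bush(f)
E
python3 bush.py w1 w2
```

```text
w1 brass ell [279.46  98.61] [19.7 20.1] disc [281.12  95.34] [66.3 70.1]
 mouth [0.532  0.0211] bush z0.036 [0.5343 0.0239] off [2.4 2.8] 3.63
 mouth [0.532  0.0211] bush z0.033 [0.5343 0.0242] off [2.4 3. ] 3.85
w2 brass ell [270.22 103.46] [19.5 20.1] disc [270.22 101.19] [65.9 69. ]
 mouth [0.532 0.021] bush z0.036 [0.5343 0.0239] off [2.3 3. ] 3.77
 mouth [0.532 0.021] bush z0.033 [0.5343 0.0241] off [2.3 3.2] 3.93
```

```bash
python3 -m crank '[[87,0,15,0,0,0,8.5],[87,-1,30,0,0,0,17],[87,-1,45,0,0,0,25.5],[87,-2,60,0,0,0,34],[87,-2,75,0,0,0,42.5],[87,-3,90,0,0,0,51],[87,-4,105,0,0,0,59.5],[87,-4,105,0,0,0,68]]'
python3 - <<'E'
from h import *
import time
snap('wrist','w3');d=snap('wrist','w4');d=snap('wrist','w5');print(get_obs()['tool_pos'],get_obs()['tool_rot'],get_obs()['joint_velocities'].round(2))
E
python3 bush.py w3 w4 w5
```

```text
time_s: 2.65
tool_pos: [0.5901, 0.0717, 0.3079]
tool_rot: [-180.0, -0.3, 129.2]
force: [0.1, -0.2, -0.3]
grip_width: 0.0871
[0.59073475 0.06852214 0.30754288] [-179.90080617   -0.23601758  128.4986444 ] [ 0.08 -0.29  1.05 -0.09 -0.05 -0.08 -1.41]
w3 brass ell [252.2 109.1] [19.1 20.1] disc [250.03 104.41] [66.  68.6]
 mouth [0.5321 0.0197] bush z0.036 [0.5341 0.0238] off [2.1 4.2] 4.65
 mouth [0.5321 0.0197] bush z0.033 [0.5341 0.0238] off [2.1 4.1] 4.63
w4 brass ell [253.65 109.89] [19.3 20. ] disc [251.79 105.17] [66.1 68.5]
 mouth [0.532  0.0197] bush z0.036 [0.5342 0.0239] off [2.2 4.3] 4.8
 mouth [0.532  0.0197] bush z0.033 [0.5342 0.0239] off [2.2 4.3] 4.79
w5 brass ell [253.65 110.32] [19.  20.2] disc [251.78 105.87] [66.  68.4]
 mouth [0.5321 0.0197] bush z0.036 [0.5342 0.0239] off [2.1 4.1] 4.63
 mouth [0.5321 0.0197] bush z0.033 [0.5342 0.0239] off [2.1 4.1] 4.62
```

```bash
python3 -m crank '[[87,-10,44,0,0,0,-4],[87,-20,88,0,0,0,-8],[87,-30,132,0,0,0,-12],[87,-40,176,0,0,0,-16],[87,-50,220,0,0,0,-20],[87,-60,264,0,0,0,-24],[87,-74,308,0,0,0,-28],[87,-74,312,0,0,0,-28]]'
python3 - <<'E'
from h import *
snap('wrist','b1');d=snap('wrist','b2');print(get_obs()['tool_pos'],get_obs()['tool_rot'])
E
```

```text
time_s: 3.6
tool_pos: [0.5116, 0.3875, 0.3078]
tool_rot: [-179.8, -0.5, 100.8]
force: [-0.9, 0.7, 0.1]
grip_width: 0.0873
[0.51571489 0.38198926 0.30731866] [-179.87709671   -0.23803309  100.54991106]
```

View pics/b2.png

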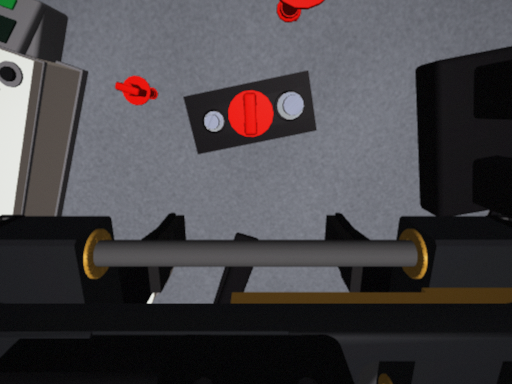

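```bash
python3 - <<'E'
from h import *
d=load('b2');im=d['img'].astype(int)
r=((im[...,0]>90)&(im[...,1]<70)).astype(np.uint8)
N,l,s,c=cv2.connectedComponentsWithStats(r)
j=[k for k in range(1,N) if s[k,0]<251<s[k,0]+s[k,2] and s[k,1]<113<s[k,1]+s[k,3] and s[k,4]>200][0]
cs,_=cv2.findContours((l==j).astype(np.uint8),cv2.RETR_EXTERNAL,cv2.CHAIN_APPROX_NONE)
e=cv2.fitEllipse(max(cs,key=len));print(e, onz(d,*e[0],.096).round(4))
i=im[85:140,222:282].astype(np.uint8)
cv2.imwrite('pics/b2c.png',cv2.resize(i,None,fx=9,fy=9,interpolation=cv2.INTER_CUBIC)[:,:,::-1])
E
```

```text
((250.30804443359375, 113.0881118774414), (45.3849983215332, 46.90858459472656), 173.22515869140625) [0.4458 0.3687 0.096 ]
```

View pics/b2c.png

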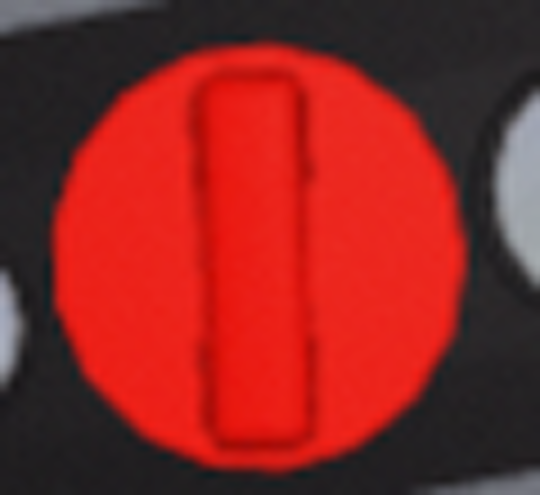

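```bash
python3 - <<'E'
from h import *
d=load('b2')
p=onz(d,222+248/9-.4,85+75/9-.4,.135);q=onz(d,222+262/9-.4,85+443/9-.4,.135)
print(p,q,(p+q)/2,np.degrees(np.arctan2(*(q-p)[1::-1])),np.hypot(*(q-p)[:2]))
o=get_obs();print(o['tool_rot'],o['tool_pos'])
E
```

```text
[0.42853467 0.36482874 0.135     ] [0.4637866  0.37278387 0.135     ] [0.44616063 0.36880631 0.135     ] 12.716663934371596 0.036138385038707185
[-179.87709671   -0.23803309  100.54991106] [0.51571489 0.38198926 0.30731866]
```

```bash
python3 -m crank '[[60,-35,-7,-10,0,0,1],[60,-70,-13,-30,0,0,2.2],[60,-70,-13,-60,0,0,2.2],[60,-70,-13,-90,0,0,2.2],[60,-70,-13,-115,0,0,2.2],[60,-70,-13,-132,0,0,2.2],[60,-70,-13,-137,0,0,2.2],[60,-70,-13,-137,0,0,2.2]]' 40
python3 - <<'E'
from h import *
snap('wrist','g1')
o=get_obs();print(o['tool_pos'],o['tool_rot'],o['force'])
E
```

```text
time_s: 4.5
tool_pos: [0.4464, 0.3681, 0.1701]
tool_rot: [-179.8, -0.2, 102.6]
force: [0.5, 0.0, 0.5]
grip_width: 0.0601
[0.44652107 0.36880853 0.17098748] [-179.91818022   -0.26140822  102.66199441] [-0.10316472  0.60595936 -0.55233978]
```

View pics/g1.png

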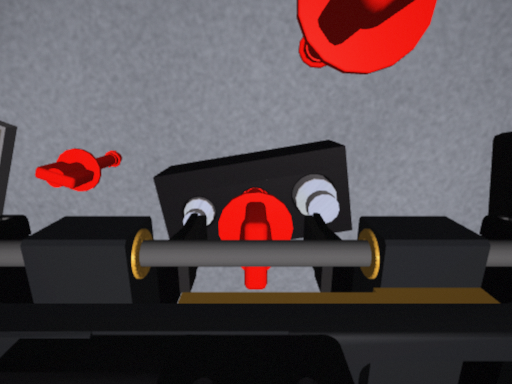

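The picture shows the wing at (256,245), centred between the fingers. Neither finger is touching a weight. I close the gripper.

```bash
python3 -m crank '[[0,0,0,0,0,0,0],[0,0,0,0,0,0,0],[0,0,0,0,0,0,0],[0,0,0,0,0,0,0],[0,0,0,0,0,0,0],[0,0,0,0,0,0,0]]' 50
```

```text
time_s: 5.15
tool_pos: [0.4465, 0.3688, 0.171]
tool_rot: [-179.9, -0.3, 102.7]
force: [0.2, -0.7, 0.1]
grip_width: 0.0201
```

```bash
python3 -m crank '[[0,0,0,0,0,0,0],[0,0,0,0,0,0,0],[0,0,0,0,0,0,0],[0,0,0,0,0,0,0]]' 50; python3 -c "
from h import *
o=get_obs();print(o)"
```

```text
time_s: 5.55
tool_pos: [0.4464, 0.3688, 0.171]
tool_rot: [-179.9, -0.3, 102.7]
force: [0.2, -0.0, -0.0]
grip_width: 0.0117
{'time_s': 5.55, 'qpos': array([  3.544426  ,  24.43284059, -55.56120677, 100.33111707,
        21.51705072,  66.71012028,  44.37167269]), 'joint_velocities': array([-0.06818285, -0.07271853, -0.05620303, -0.00591801, -0.05002022,
        0.0214906 ,  0.0097773 ]), 'effort': array([ 2.58593762e-03, -3.79501677e+01, -1.04878065e+01, -2.72754371e+01,
       -2.79763358e-02,  6.47301483e-02, -3.15611669e-04]), 'tool_pos': array([0.44643213, 0.36881619, 0.1709534 ]), 'tool_rot': array([-179.91328322,   -0.25748967,  102.6710845 ]), 'force': array([ 0.19548947, -0.03369363, -0.02669824]), 'wrist_torque': array([ 0.11270271, -0.1583607 , -0.04720077]), 'grip_width': 0.011739943428742919}
```

```bash
python3 -m crank '[[0,0,0,10,0,0,0],[0,0,0,25,0,0,0],[0,0,0,45,0,0,0],[0,0,0,70,0,0,0],[0,0,0,95,0,0,0],[0,0,0,115,0,0,0],[0,0,0,130,0,0,0],[0,0,0,135,0,0,0]]' 50
```

```text
time_s: 6.35
tool_pos: [0.4467, 0.3696, 0.3085]
tool_rot: [179.9, -0.3, 102.7]
force: [0.6, -0.0, -0.9]
grip_width: 0.0118
```

```bash
python3 -m crank '[[0,10,-40,0,0,0,6],[0,20,-80,0,0,0,12],[0,30,-125,0,0,0,18],[0,40,-170,0,0,0,24],[0,50,-215,0,0,0,30],[0,60,-255,0,0,0,36],[0,70,-290,0,0,0,42],[0,78,-315,0,0,0,47]]' 50; python3 -c "
from h import *
snap('wrist','t1');snap('scene','t1s');snap('side','t1d')
o=get_obs();print(o)"
```

```text
time_s: 7.15
tool_pos: [0.5249, 0.051, 0.308]
tool_rot: [180.0, -0.3, 149.7]
force: [-0.9, 0.6, -0.9]
grip_width: 0.0115
{'time_s': 7.3, 'qpos': array([ 45.71689693,   8.40726166, -58.45831057,  97.38754375,
         6.96442574,  78.52367997, 135.5042578 ]), 'joint_velocities': array([-1.92907321, -0.87460818, -2.86080245,  0.44890234, -1.68939302,
       -0.05282462, -1.4538494 ]), 'effort': array([  1.4843405 , -24.52195108,  -2.55629271, -31.56712532,
         0.42534362,   0.03861184,   0.25147274]), 'tool_pos': array([0.52487609, 0.05213637, 0.3077847 ]), 'tool_rot': array([179.92538884,  -0.40854474, 149.39186702]), 'force': array([-0.21976434,  0.59162847, -0.65414799]), 'wrist_torque': array([ 0.19435861, -0.11449817,  0.06370388]), 'grip_width': 0.011232537184086417}
```

View pics/t1.png

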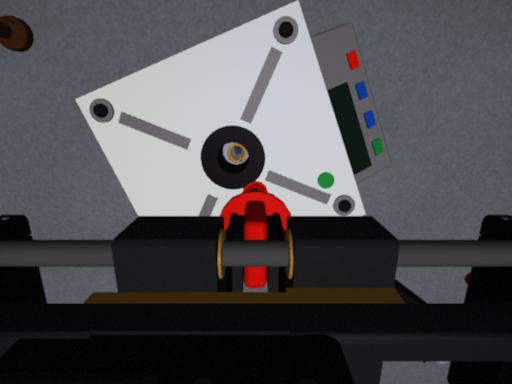

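View pics/t1d.png

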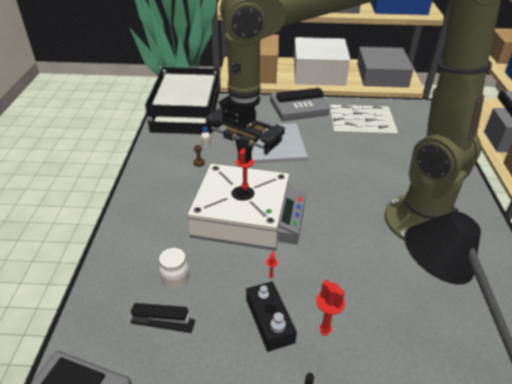

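View pics/t1s.png

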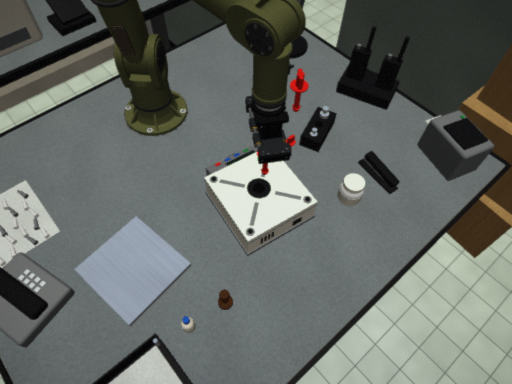

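```bash
python3 bush.py t1; python3 - <<'E'
from h import *
d=load('t1');t=np.array([.5249,.0515])
for z in(.145,.151,.157,.161): print(z,[proj(d,[t[0],t[1],z]).round(1)])
i=d['img'][170:260,210:310]
cv2.imwrite('pics/t1c.png',cv2.resize(i,None,fx=6,fy=6,interpolation=cv2.INTER_CUBIC)[:,:,::-1])
d=load('t1d');i=d['img'][140:210,190:300]
cv2.imwrite('pics/t1dc.png',cv2.resize(i,None,fx=6,fy=6,interpolation=cv2.INTER_CUBIC)[:,:,::-1])
for z in(.145,.23): print(z,[proj(d,[t[0],t[1],z]).round(1)])
E
```

```text
t1 brass ell [236.69 152.49] [18.7 18.9] disc [234.43 163.35] [60.7 82. ]
 mouth [0.5343 0.0266] bush z0.036 [0.534  0.0238] off [-0.3 -2.8] 2.85
 mouth [0.5343 0.0266] bush z0.033 [0.5344 0.024 ] off [ 0.  -2.5] 2.55
0.145 [array([253.7, 189.4])]
0.151 [array([253.7, 191.2])]
0.157 [array([253.7, 193. ])]
0.161 [array([253.7, 194.3])]
0.145 [array([244.6, 187.5])]
0.23 [array([244.5, 162.3])]
```

View pics/t1c.png

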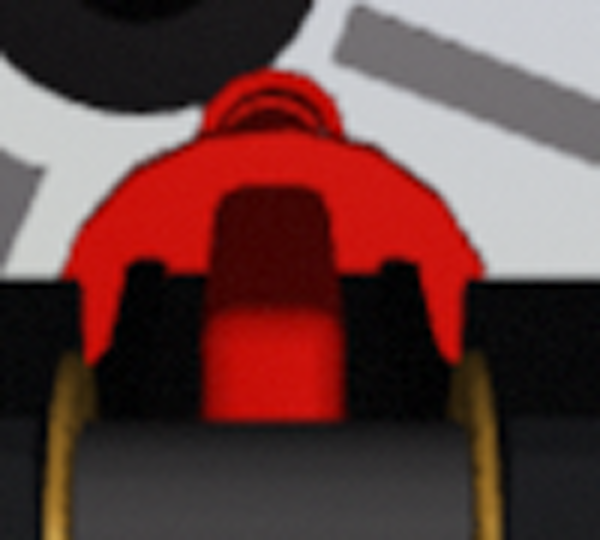

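View pics/t1dc.png

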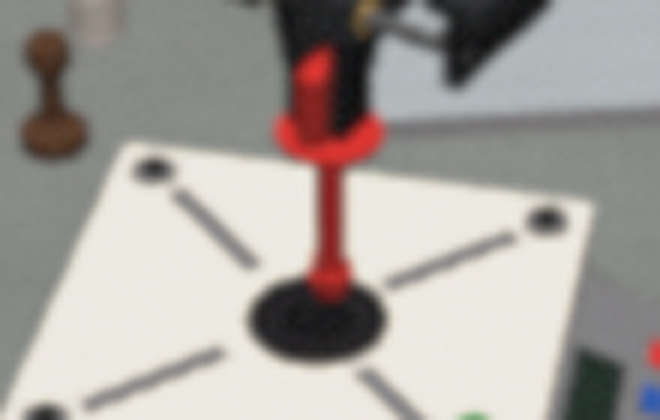

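```bash
python3 -m crank '[[0,5,-14,0,-0.1,-0.2,0],[0,10,-28,0,-0.2,-0.35,0],[0,10,-28,0,-0.2,-0.35,0],[0,10,-28,-10,-0.2,-0.35,0],[0,10,-28,-20,-0.2,-0.35,0],[0,10,-28,-20,-0.2,-0.35,0]]' 50; python3 -c "
from h import *
snap('scene','u1s');snap('side','u1d')
o=get_obs();print(o['tool_pos'],o['tool_rot'],o['force'],o['wrist_torque'])"
```

```text
time_s: 7.9
tool_pos: [0.5337, 0.0248, 0.2857]
tool_rot: [180.0, -0.2, 149.5]
force: [1.0, 0.9, -0.7]
grip_width: 0.0119
[0.53447923 0.02472328 0.28723002] [ 1.79936743e+02 -6.40899494e-02  1.49454309e+02] [ 0.1838396   0.08067594 -1.5828697 ] [ 0.15554521 -0.06409617  0.02994235]
```

```bash
python3 - <<'E'
from h import *
a=load('u1d');b=load('u1s')
i=a['img'][135:205,205:285];j=b['img'][130:200,220:300]
o=np.hstack([cv2.resize(k,None,fx=5,fy=5,interpolation=cv2.INTER_CUBIC) for k in(i,j)])
cv2.imwrite('pics/u1.png',o[:,:,::-1])
for d in(a,b):
    im=d['img'].astype(int);r=(im[...,0]-im[...,1]>60)&(im[...,1]<80)
    for z in(.225,.2,.18,.16,.145,.138,.13,.124):
        p=proj(d,[.5345,.0247,z]);v=int(round(p[1]));c=np.where(r[v,int(p[0])-20:int(p[0])+20])[0]+int(p[0])-20
        if len(c): print(z,p.round(1),c.min(),c.max(),(c.min()+c.max())/2)
E
```

```text
0.225 [241.5 157.6] 237 241 239.0
0.2 [241.6 165.2] 236 249 242.5
0.18 [241.6 171.1] 241 243 242.0
0.16 [241.7 176.9] 241 243 242.0
0.145 [241.7 181.2] 241 243 242.0
0.138 [241.7 183.1] 241 243 242.0
0.13 [241.8 185.4] 240 244 242.0
0.124 [241.8 187. ] 239 245 242.0
0.145 [260.4 178. ] 259 262 260.5
0.138 [260.3 179.4] 257 263 260.0
0.13 [260.3 181. ] 257 264 260.5
0.124 [260.2 182.2] 257 264 260.5
```

View pics/u1.png

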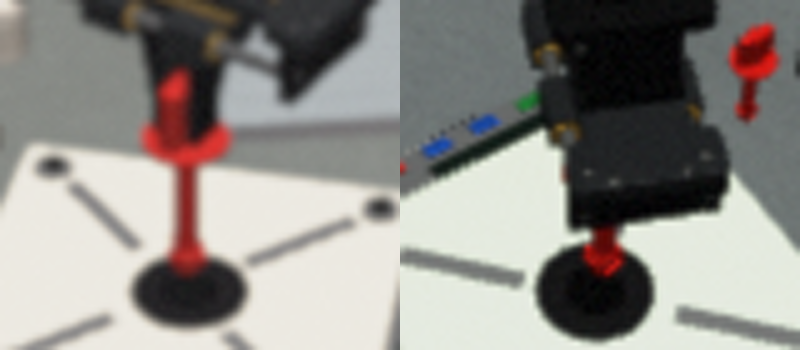

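```bash
python3 -m crank '[[0,0,-1,-10,0,0,0],[0,0,-1,-20,0,0,0],[0,0,-1,-30,0,0,0],[0,0,-1,-40,0,0,0],[0,0,-1,-50,0,0,0],[0,0,-1,-60,0,0,0],[0,0,-1,-68,0,0,0],[0,0,-1,-74,0,0,0]]' 50; python3 -m crank '[[0,0,0,0,0,0,0],[0,0,0,0,0,0,0]]'
```

```text
time_s: 8.8
tool_pos: [0.5343, 0.0237, 0.2124]
tool_rot: [179.9, -0.1, 149.5]
force: [-0.5, -0.6, -1.6]
grip_width: 0.0118
time_s: 9.0
tool_pos: [0.5343, 0.0238, 0.2123]
tool_rot: [179.9, -0.1, 149.5]
force: [-0.1, 0.8, -1.5]
grip_width: 0.0117
```

```bash
python3 -m crank '[[0,0,0,-3,0,0,0],[0,0,0,-6,0,0,0],[0,0,0,-9,0,0,0],[0,0,0,-11,0,0,0],[0,0,0,-12,0,0,0],[0,0,0,-12,0,0,0]]'; python3 -m crank '[[0,0,0,-1,0,0,0],[0,0,0,-2,0,0,0],[0,0,0,-3,0,0,0]]'
```

```text
time_s: 9.6
tool_pos: [0.5342, 0.0238, 0.2002]
tool_rot: [179.9, -0.1, 149.5]
force: [0.3, -0.4, -0.8]
grip_width: 0.0116
time_s: 9.9
tool_pos: [0.5343, 0.0238, 0.1971]
tool_rot: [179.9, -0.1, 149.5]
force: [0.6, -0.3, -1.0]
grip_width: 0.0117
```

```bash
for i in 1 2; do python3 -m crank '[[0,0,0,-1,0,0,0],[0,0,0,-2,0,0,0],[0,0,0,-2,0,0,0]]'; done
```

```text
time_s: 10.2
tool_pos: [0.5342, 0.0237, 0.195]
tool_rot: [180.0, -0.1, 149.5]
force: [0.5, -0.6, -1.7]
grip_width: 0.0119
time_s: 10.5
tool_pos: [0.5341, 0.0237, 0.1928]
tool_rot: [180.0, -0.1, 149.5]
force: [-0.3, 0.5, -0.6]
grip_width: 0.0113
```

```bash
python3 -m crank '[[0,0,0,-1,0,0,0],[0,0,0,-1,0,0,0]]';python3 -m crank '[[0,0,0,-1,0,0,0],[0,0,0,-1,0,0,0]]';python3 -m crank '[[0,0,0,-1,0,0,0],[0,0,0,-1,0,0,0]]'
```

```text
time_s: 10.7
tool_pos: [0.534, 0.0237, 0.1917]
tool_rot: [180.0, -0.2, 149.5]
force: [-0.2, -0.1, -1.6]
grip_width: 0.0115
time_s: 10.9
tool_pos: [0.5339, 0.0237, 0.1905]
tool_rot: [180.0, -0.2, 149.5]
force: [0.0, -0.7, -0.2]
grip_width: 0.0117
time_s: 11.1
tool_pos: [0.5339, 0.0236, 0.1894]
tool_rot: [180.0, -0.2, 149.5]
force: [-0.5, -0.2, 0.1]
grip_width: 0.0114
```

```bash
python3 -m crank '[[0,0.2,0,-1,0,0,0],[0,0.2,0,-1,0,0,0]]';python3 -m crank '[[0,0.2,0,-1,0,0,0],[0,0.2,0,-1,0,0,0]]'
```

```text
time_s: 11.3
tool_pos: [0.5342, 0.0237, 0.1885]
tool_rot: [180.0, -0.2, 149.5]
force: [-1.4, -0.8, 1.2]
grip_width: 0.0117
time_s: 11.5
tool_pos: [0.5344, 0.0238, 0.1878]
tool_rot: [180.0, -0.2, 149.5]
force: [-1.0, -0.5, 3.6]
grip_width: 0.0114
```

```bash
python3 -m crank '[[0,0,0,-0.3,0,0,-8],[0,0,0,-0.6,0,0,-16],[0,0,0,-0.6,0,0,-24],[0,0,0,-0.6,0,0,-32]]' 55;python3 -m crank '[[0,0,0,-0.2,0,0,-8],[0,0,0,-0.3,0,0,-16],[0,0,0,-0.4,0,0,-24],[0,0,0,-0.5,0,0,-32]]'
```

```text
time_s: 11.9
tool_pos: [0.5345, 0.024, 0.1873]
tool_rot: [180.0, -0.2, 117.1]
force: [-0.4, -0.3, 1.6]
grip_width: 0.0115
time_s: 12.3
tool_pos: [0.5344, 0.0241, 0.1866]
tool_rot: [180.0, -0.2, 84.8]
force: [-0.1, 0.3, -0.4]
grip_width: 0.0112
```

```bash
python3 -m crank '[[0,0,0,-0.3,0,0,-8],[0,0,0,-0.6,0,0,-16],[0,0,0,-0.9,0,0,-24],[0,0,0,-1.2,0,0,-32]]' 55
```

```text
time_s: 12.7
tool_pos: [0.5344, 0.0241, 0.1851]
tool_rot: [180.0, -0.2, 52.5]
force: [1.0, 0.7, -0.6]
grip_width: 0.0113
```

```bash
python3 -m crank '[[0,0,0,-0.3,0,0,-8],[0,0,0,-0.6,0,0,-16],[0,0,0,-0.9,0,0,-24],[0,0,0,-1.2,0,0,-32],[0,0,0,-1.5,0,0,-40]]' 55;python3 -m crank '[[0,0,0,-0.3,0,0,-8],[0,0,0,-0.6,0,0,-16],[0,0,0,-0.9,0,0,-24],[0,0,0,-1.2,0,0,-32],[0,0,0,-1.5,0,0,-40]]'
```

```text
time_s: 13.2
tool_pos: [0.5346, 0.0242, 0.1835]
tool_rot: [180.0, -0.2, 12.2]
force: [0.5, -0.3, 1.1]
grip_width: 0.0114
time_s: 13.7
tool_pos: [0.5348, 0.0241, 0.1819]
tool_rot: [180.0, -0.3, -28.1]
force: [-0.1, -1.3, 0.4]
grip_width: 0.0114
```

```bash
python3 -m crank '[[0,0,0,-0.3,0,0,-8],[0,-0.2,0,-0.6,0,0,-16],[0,-0.2,0,-0.9,0,0,-24],[0,-0.2,0,-1.2,0,0,-32],[0,-0.2,0,-1.5,0,0,-40]]' 55; python3 -c "
from h import *
snap('side','v1');print(get_obs()['qpos'],get_obs()['wrist_torque'])"
```

```text
time_s: 14.2
tool_pos: [0.5347, 0.024, 0.1803]
tool_rot: [180.0, -0.3, -68.5]
force: [-0.7, -0.2, 0.6]
grip_width: 0.0114
[ 19.29959936  11.17389299 -27.33247947 106.56871711   6.00708754
  63.54774182 -79.03448063] [-0.02968476 -0.06293193  0.05252008]
```

```bash
python3 -m crank '[[0,0,0,-0.3,0,0,-8],[0,-0.1,0,-0.6,0,0,-16],[0,-0.2,0,-0.9,0,0,-24],[0,-0.2,0,-1.2,0,0,-32]]' 55; python3 -m crank '[[0,0,0,-0.3,0,0,-8],[0,0,0,-0.6,0,0,-16],[0,0,0,-0.8,0,0,-24]]';  python3 -c "
from h import *
snap('side','v2');print(get_obs()['qpos'],get_obs()['wrist_torque'])
for f in('v1','v2'):
    d=load(f);i=d['img'][150:215,205:285];cv2.imwrite('pics/%sc.png'%f,cv2.resize(i,None,fx=8,fy=8,interpolation=cv2.INTER_CUBIC)[:,:,::-1])
"
```

```text
time_s: 14.65
tool_pos: [0.5347, 0.0238, 0.1791]
tool_rot: [-180.0, -0.3, -100.9]
force: [-1.0, -0.1, 0.0]
grip_width: 0.0118
time_s: 14.95
tool_pos: [0.5351, 0.0238, 0.1788]
tool_rot: [-179.9, -0.3, -125.1]
force: [0.2, -0.9, 3.7]
grip_width: 0.0118
[  14.25506831   10.85894408  -21.72622528  106.65226202    4.73991847
   63.44088072 -134.66452327] [ 0.10201634  0.12218742 -0.01226671]
```

View pics/v2c.png

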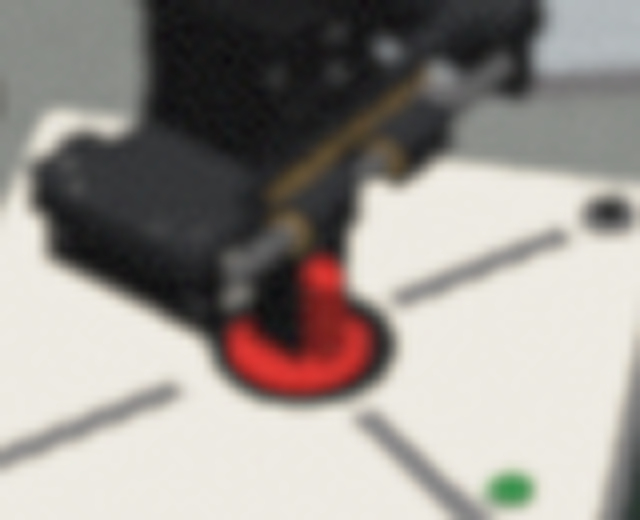

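```bash
python3 -m crank '[[65,0,0,0,0,0,0],[65,0,0,0,0,0,0],[65,0,0,0,0,0,0],[65,0,0,0,0,0,0],[65,0,0,0.5,0,0,0],[65,0,0,1,0,0,0],[65,0,0,1.5,0,0,0]]';  python3 -c "
from h import *
snap('side','v3');snap('wrist','v3w')
for f in('v3',):
    d=load(f);i=d['img'][150:215,205:285];cv2.imwrite('pics/%sc.png'%f,cv2.resize(i,None,fx=8,fy=8,interpolation=cv2.INTER_CUBIC)[:,:,::-1])
"
```

```text
time_s: 15.7
tool_pos: [0.5351, 0.0238, 0.1803]
tool_rot: [-179.9, -0.3, -125.4]
force: [-0.1, 0.7, 0.0]
grip_width: 0.0597
```

View pics/v3w.png

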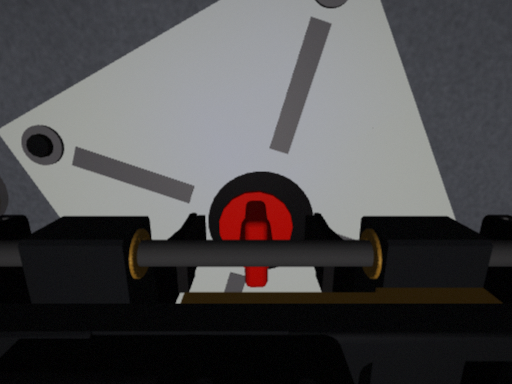

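View pics/v3c.png

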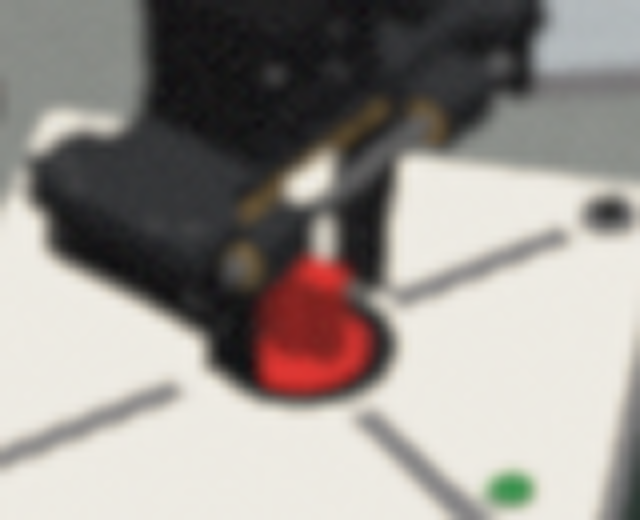

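```bash
python3 -m crank '[[65,0,0,0,0,0,8.5],[65,0,0,0,0,0,17],[65,0,0,0,0,0,25.5],[65,0,0,0,0,0,34],[65,0,0,0,0,0,42.5],[65,0,0,0,0,0,51],[65,0,0,0,0,0,59.5],[65,0,0,0,0,0,68]]';python3 -m crank '[[65,0,0,0,0,0,8.5],[65,0,0,0,0,0,17],[65,0,0,0,0,0,25.5],[65,0,0,0,0,0,34],[65,0,0,0,0,0,42.5],[65,0,0,0,0,0,51],[65,0,0,0,0,0,59.5],[65,0,0,0,0,0,68]]';python3 -m crank '[[65,0,0,0,0,0,8.5],[65,0,0,0,0,0,17],[65,0,0,0,0,0,25.5],[65,0,0,0,0,0,34],[65,0,0,0,0,0,42.5],[65,0,0,0,0,0,44],[65,0,0,0,0,0,44]]'
```

```text
time_s: 16.6
tool_pos: [0.5352, 0.0238, 0.1804]
tool_rot: [-179.9, -0.3, -57.0]
force: [-0.2, 0.3, 0.0]
grip_width: 0.0652
time_s: 17.4
tool_pos: [0.5352, 0.0238, 0.1804]
tool_rot: [-179.9, -0.3, 11.3]
force: [-0.3, 0.3, 0.1]
grip_width: 0.0648
time_s: 18.1
tool_pos: [0.5352, 0.0237, 0.1804]
tool_rot: [-179.9, -0.3, 55.2]
force: [0.5, -0.4, 0.3]
grip_width: 0.0651
```

```bash
python3 -c "
from h import *
snap('wrist','v4w')
o=get_obs();print(o['tool_pos'],o['tool_rot'],o['qpos'])"
```

```text
[0.53523119 0.02368385 0.18047534] [-179.91737343   -0.2573696    55.14345195] [ 31.75407839  13.25966813 -41.13719449 106.11421771   9.39209188
  64.00950182  42.39789283]
```

View pics/v4w.png

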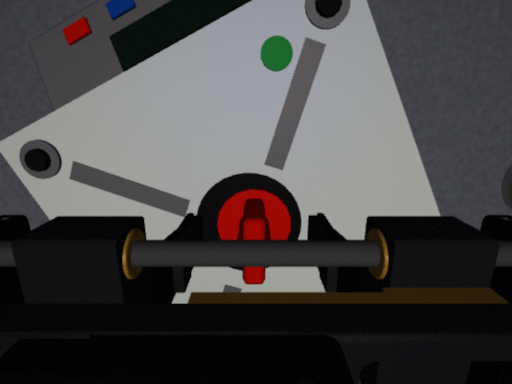

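```bash
python3 -m crank '[[40,-0.3,-0.4,0,0,0,0],[20,-0.3,-0.4,0,0,0,0],[0,-0.3,-0.4,0,0,0,0],[0,-0.3,-0.4,0,0,0,0],[0,-0.3,-0.4,0,0,0,0],[0,-0.3,-0.4,0,0,0,0],[0,-0.3,-0.4,0,0,0,0],[0,-0.3,-0.4,0,0,0,0]]' 40;python3 -m crank '[[0,0,0,0,0,0,0],[0,0,0,0,0,0,0],[0,0,0,0,0,0,0]]' 50
```

```text
time_s: 18.95
tool_pos: [0.5349, 0.0233, 0.1804]
tool_rot: [-179.9, -0.3, 55.1]
force: [-0.5, -0.8, 0.8]
grip_width: 0.0116
time_s: 19.25
tool_pos: [0.5349, 0.0233, 0.1805]
tool_rot: [-179.9, -0.3, 55.1]
force: [-0.4, -1.1, 0.1]
grip_width: 0.0114
```

```bash
python3 -m crank '[[0,0,0,-0.1,0,0,-8],[0,0,0,-0.2,0,0,-16],[0,0,0,-0.2,0,0,-24],[0,0,0,-0.2,0,0,-24]]' 55;python3 -c "
from h import *
o=get_obs();print(o['wrist_torque'],o['force'])"
```

```text
time_s: 19.65
tool_pos: [0.5349, 0.0233, 0.1804]
tool_rot: [-179.9, -0.3, 31.1]
force: [-0.9, 0.4, 1.3]
grip_width: 0.0118
[-0.09609654  0.005066   -0.03866079] [-0.94077779  0.40994829  1.26602611]
```

```bash
python3 -m crank '[[0,0,0,0,0,0,-8],[0,0,0,0,0,0,-16],[0,0,0,0,0,0,-24],[0,0,0,0,0,0,-32],[0,0,0,0,0,0,-36],[0,0,0,0,0,0,-36]]' 55;python3 -c "
from h import *
o=get_obs();print(o['wrist_torque'],o['force'])"
```

```text
time_s: 20.25
tool_pos: [0.5347, 0.0234, 0.1804]
tool_rot: [-179.9, -0.2, -4.7]
force: [-0.9, 0.3, 0.5]
grip_width: 0.0113
[-0.04979982  0.18858399  0.04355008] [-0.93193098  0.31460328  0.50593093]
```

```bash
python3 -m crank '[[60,0,0,0,0,0,0],[60,0,0,0,0,0,0],[60,0,0,0,0,0,0],[60,0,0,0,0,0,0],[60,0,0,0,0,0,0],[60,0,0,0,0,0,0],[60,0,0,20,0,0,0],[60,0,0,50,0,0,0]]';python3 -m crank '[[60,0,0,30,0,0,0],[60,20,0,60,0,0,0],[60,60,0,80,0,0,0],[60,60,-20,80,0,0,0],[60,60,-65,80,0,0,0],[60,60,-65,80,0,0,0],[60,60,-65,80,0,0,0]]';python3 -c "
from h import *
snap('wrist','x1w');snap('side','x1d');snap('scene','x1s')
o=get_obs();print(o['tool_pos'],o['tool_rot'])"
```

```text
time_s: 21.05
tool_pos: [0.5334, 0.0232, 0.2291]
tool_rot: [-179.9, 0.0, -4.7]
force: [0.5, 0.0, -0.6]
grip_width: 0.0587
time_s: 21.75
tool_pos: [0.5933, -0.0435, 0.3087]
tool_rot: [-179.9, 0.1, -4.9]
force: [0.4, 1.6, 0.6]
grip_width: 0.06
[ 0.59333298 -0.04033613  0.30925625] [-1.79901176e+02  1.97720724e-02 -4.57171626e+00]
```

View pics/x1w.png

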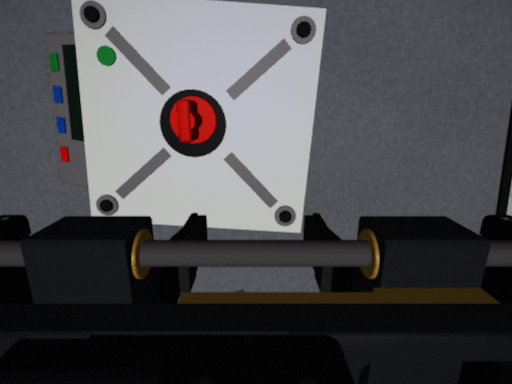

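View pics/x1d.png

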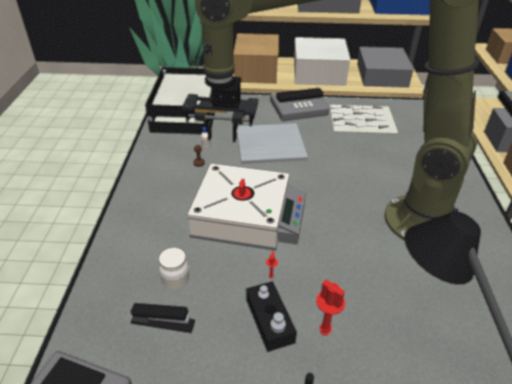

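```bash
python3 - <<'E'
from h import *
C={}
for f,g in(('x1w',None),('x1d',None),('x1s',None)):
    d=load(f);im=d['img'].astype(int)
    u,v=proj(d,[.5347,.0237,.104]);yy,xx=np.mgrid[:384,:512]
    r=((im[...,0]-im[...,1]>60)&(im[...,1]<90)&(np.hypot(xx-u,yy-v)<40)).astype(np.uint8)
    cs,_=cv2.findContours(r,cv2.RETR_EXTERNAL,cv2.CHAIN_APPROX_NONE);c=max(cs,key=len)
    print(f,'pred',u.round(1),v.round(1),'bbox',cv2.boundingRect(c),'ell',[np.round(t,1) for t in cv2.fitEllipse(c)])
    # lower envelope in image of the flange bottom edge prediction for z=.1/.102/.104
    a=np.linspace(0,2*np.pi,180)
    for z in(.100,.102,.104):
        P=np.array([proj(d,[.5347+.024*np.cos(t),.0237+.024*np.sin(t),z]) for t in a]); print('  underside z',z,'rows',P[:,1].min().round(1),P[:,1].max().round(1),'cols',P[:,0].min().round(1),P[:,0].max().round(1))
d=load('x1w');i=d['img'][80:165,150:240];j=load('x1d')['img'][160:215,205:285];k=load('x1s')['img'][160:215,220:300]
o=[cv2.resize(q,(400,int(400*q.shape[0]/q.shape[1])),interpolation=cv2.INTER_CUBIC) for q in(i,j)]
cv2.imwrite('pics/x1c1.png',o[0][:,:,::-1]);cv2.imwrite('pics/x1c2.png',np.vstack([o[1],cv2.resize(k,(400,275),interpolation=cv2.INTER_CUBIC)])[:,:,::-1])
E
```

```text
x1w pred 193.3 120.4 bbox (169, 96, 47, 48) ell [array([192.4, 119.4]), array([45.4, 48.1]), np.float64(155.4)]
  underside z 0.1 rows 96.1 143.4 cols 171.0 217.1
  underside z 0.102 rows 96.0 143.6 cols 170.5 216.8
  underside z 0.104 rows 95.9 143.8 cols 169.9 216.6
x1d pred 241.8 192.3 bbox (233, 180, 18, 19) ell [array([241.9, 190.9]), array([16.1, 17.2]), np.float64(14.1)]
  underside z 0.1 rows 187.9 198.9 cols 233.3 250.3
  underside z 0.102 rows 187.4 198.4 cols 233.3 250.3
  underside z 0.104 rows 186.8 197.8 cols 233.3 250.3
x1s pred 259.8 186.4 bbox (252, 183, 8, 11) ell [array([255. , 188.7]), array([ 5.3, 11. ]), np.float64(153.2)]
  underside z 0.1 rows 180.2 194.2 cols 251.4 268.1
  underside z 0.102 rows 179.8 193.8 cols 251.4 268.2
  underside z 0.104 rows 179.4 193.5 cols 251.4 268.2
```

View pics/x1c1.png

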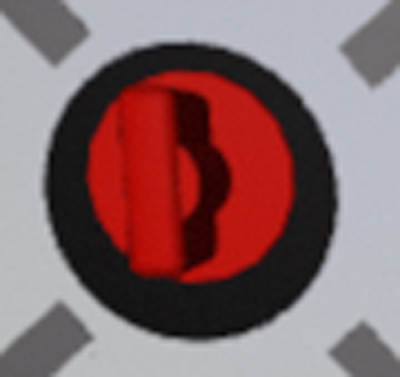

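View pics/x1c2.png

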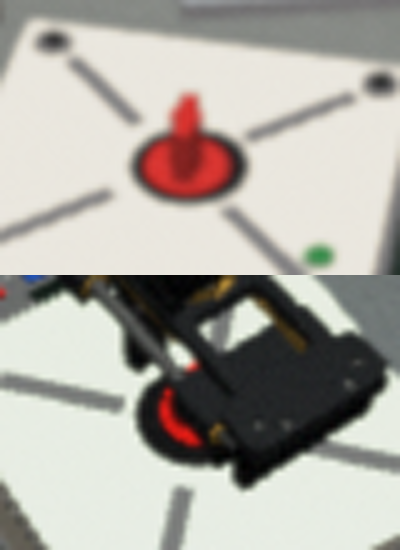

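```bash
python3 -c "
from h import *
d=snap('side','y1');a=load('x1d')['img'].astype(int);b=d['img'].astype(int)
print('change at bolt',abs(a-b)[175:205,228:256].mean(),'bg',abs(a-b)[220:300,100:150].mean())
print(get_obs()['force']);sign_off()"
```

```text
change at bolt 0.7281746031746031 bg 0.8661666666666666
[0.61515469 0.32775966 0.0372774 ]
the job is handed in; nothing more can be done
```

The red transit bolt from the block (the middle-sized of the three red ones) is screwed home in the scale, and I handed the job in at about 22 s of the 67 s allowed.

**Finding the bush:** I measured it in the wrist camera at (0.534, 0.024), about 4.2 mm off the well's axis, and lowered the bolt onto it.

**Threading:** Thread met thread with the foot about 75 mm below the mouth, at about 4 N. I turned it clockwise, following the 14 mm lead, with almost no vertical force. It touched the housing after about 260°. I regripped once, half a turn round, turned it about 75° past first contact, then let go and backed off.

**Last checks:**
- **Height:** in the side view the flange's lower edge lies at row 199, which matches an underside at 0.100 m, the level of the housing's top. One pixel there is about 2 mm, so the 1.5 mm limit rests mainly on the bolt stopping by feel.
- **Position and tilt:** the flange centre is about 4 mm off the well's axis, and the bolt looks upright.
- **At rest:** the bolt did not move between two pictures after release, and the gripper is well clear.
- **Forces:** the wrist force read between moves never went above about 4 N.
- **Snugness:** the wrist torque was too small to confirm it, so I judged it from the turn angle alone.
- **Camera differences:** the well's mouth differed by 1–2 mm between cameras, and the held bolt sat about 1 mm off the tool axis in one wrist view. Neither caused trouble.

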